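# Clear the address of a points decoder

### The job

The points decoder (the grey box) must go back to address zero. Press the button catch in its lid and keep a finger on the lid as its springs push it up, so that it comes up steadily and never flies open, until it stands fully open. Then take the stylus from the wooden tool block and use its tip, not the fingers, to tip over the one rocker that leans the opposite way to the other four, so that all five lie fully alike, and put the stylus back upright in any of the three large holes of the block, leaving the lid open and the things lying round about where they are.

Things in the scene. Friction and masses are not known exactly. Their poses are not given: they have to be found in the camera images.
- decoder: points decoder: grey plastic box, 130 mm front to back (its x), 170 mm across (its y), 46 mm high to the rim, walls 3 mm, fixed to the bench. Origin: centre of its underside; its x axis points from the catch side (towards the robot) to the hinge side, its z up. With the lid shut its flat top is 51 mm above the bench. Inside: a circuit board with a row of five rockers across the front half and low parts behind them
- lid (a joint): lid of the decoder: 0 shut; its springs bring it to rest fully open, nearly upright, at about 1.5 rad. Shut, the catch holds it against them; unlatched, they push it up with about 2.5 N at the button, falling steadily to nothing when open. Left to itself it flies up at 10 rad/s, from 35 degrees still at 6; let go past 65 degrees it comes up below 3 rad/s. It yields if pushed and springs back
- lid_hinge (a point): middle of the lid's hinge line (which runs along the box's y), 66 mm behind the box's centre and 48 mm above the bench. The lid is a plate 132 x 172 x 4 mm, hinged along the box's back (+x) rim, its front edge 133 mm from this line
- catch_top (a point): centre of the top face of the button catch, a ribbed black push button in the lid, 20 mm (box x) by 29 mm (box y), on the lid's middle line 106 mm from the hinge line (27 mm in from the front edge). It moves with the lid and the button
- catch (a joint): travel of the button into the lid: 0 released, 0.005 m fully pressed. Released, the button stands 7.5 mm proud of the lid; fully pressed, 2.5 mm, which takes about 1.6 N. It draws back the bolt under the lid: from about 4 mm of travel the lid is free. It is pressed square to the lid (straight down with the lid shut); lid and button carry a firm push. A finger that keeps the button down holds the lid down too, and as the finger withdraws the lid follows it up
- tool_block: fixed hardwood tool block, 50 mm (its x) by 108 mm (its y), 64 mm high, origin at the centre of its underside. Three large upright holes in a row at y = -34, 0 and +34 mm on its middle line, each 9 mm wide, 58 mm deep, with a 1.5 mm chamfer; five thin drill bits stand 8 mm proud of the top in a row at x = +18 mm
- stylus: slim stylus standing tip down in the middle hole of the tool block: round-ended steel shaft 5 mm thick and 56 mm long, then an 18 mm collar (which rests on the block's top), then a ribbed metal handle 12 mm thick; 122 mm long, 30 g. Origin at the tip, z along the stylus to the handle. The handle is 63 to 118 mm from the tip, so it stands free from 71 to 126 mm above the bench, upright
- stylus_grip (a point): middle of the handle, 95 mm from the tip: a good place to grip it from above
- rocker_a (a joint): tilt of one of the five rockers: +0.22 rad its front end (towards the catch side) is fully down and its hinge-side end up, -0.22 rad its front end fully up. Stays where it is left; tips over with about 1.3 N pressed straight down near the raised end, which sinks 4 to 5 mm
- cell_a: housing of rocker_a, fixed to the decoder (34 x 15 mm, axes as the decoder's). Its origin is a point over the middle of the rocker, 30 mm above the bench, at about the height of the rocker's saddle. Rockers are white, 26 mm long (along the box's x), 9.6 mm wide, in a row along the box's y 15 mm apart with black walls between them that end 2 mm below this point; a rocker's raised end stands about 3 mm above this point, 11 mm along the box's x from it
- rocker_b (a joint): the same for another rocker
- cell_b: the same for rocker_b
- rocker_c (a joint): the same for another rocker
- cell_c: the same for rocker_c
- rocker_d (a joint): the same for another rocker
- cell_d: the same for rocker_d
- rocker_e (a joint): the same for another rocker
- cell_e: the same for rocker_e
- tape_measure: bystander: pocket tape measure, 36 x 72 x 58 mm
- terminal_strip: bystander: strip of eight screw terminals, 20 x 80 x 13 mm
- pliers: bystander: flat-nose pliers lying flat, 42 x 147 x 10 mm
- screwdriver: bystander: screwdriver lying flat, 24 x 197 x 24 mm
- nut: bystander: hexagon nut, 22 mm across, 10 mm high
- spare_rail: bystander: short straight piece of model track, 38 x 99 x 9 mm

How it is judged:
On the way, in this order (a step that is already met when the one before it is completed fails the run):
1. the lid stands open (value of joint lid above 1.35 rad), for 0.2 s.
2. the odd rocker is tipped over with the stylus tip at it (value of joint rocker_c above 0.15 rad and distance between stylus and cell_c below 0.03 m).
At the end, for the whole second after the job is handed in: the lid is open (over 1.35 rad); all five rockers have their front ends down (over 0.15 rad); the stylus stands at rest, fully down, in one of the tool block's three large holes (tip within 6 mm of the hole's axis each way and less than 16 mm above the bench, within 0.15 rad of upright) (value of joint lid above 1.35 rad and value of joint each of rocker_a, rocker_b, rocker_c, rocker_d, rocker_e above 0.15 rad and x of stylus in the frame of tool_block between -0.006 and 0.006 m and (y of stylus in the frame of tool_block between -0.04 and -0.028 m or y of stylus in the frame of tool_block between -0.006 and 0.006 m or y of stylus in the frame of tool_block between 0.028 and 0.04 m) and height (world z) of stylus below 0.016 m and angle between stylus's own z axis and vertical below 0.15 rad and linear speed of stylus below 0.03 m/s); the robot touches nothing.
It fails at once if the lid flies open (faster than 4 rad/s) (velocity of joint lid above 4 rad/s).
It fails at once if the fingers or arm press on a rocker (contact force between any of the fingers, the arm and cell_a above 0.5 N or contact force between any of the fingers, the arm and cell_b above 0.5 N or contact force between any of the fingers, the arm and cell_c above 0.5 N or contact force between any of the fingers, the arm and cell_d above 0.5 N or contact force between any of the fingers, the arm and cell_e above 0.5 N).
It fails at once if one of the four right rockers is tipped out of place (value of joint any of rocker_a, rocker_b, rocker_d, rocker_e below 0 rad).
It fails at once if a thing lying round about is moved more than 30 mm (distance of any of tape_measure, terminal_strip, pliers, screwdriver, nut, spare_rail from where it was at the start of the episode above 0.03 m).
It also fails if it takes over 61 s, if anything falls off the work surface, if the arm or the gripper's body presses on something with over 40 N, if the wrist force passes 120 N, or if a joint passes its speed limit or range.

### The arm

A 7-joint arm with a two-finger parallel gripper is mounted at the origin on a cart in front of the work surface, level with it; the furniture and walls round the work are solid. World frame = base frame: x ahead of the robot, y to its left, z up, the work surface at z = 0. Lengths are in m, angles in rad, forces in N, time in s.
With the tool pointing down it reaches from about 0.4 to 0.875 m from the base axis. Payload 19.3 kg.
Tool frame: the origin (TCP) lies on the centre line of the jaws, within the pads' length; the fingertips stand 14 mm ahead of it and the grasp point (between the pads) lies 5 mm behind it; y points along the fingers, x is the direction in which the jaws open and shut, and the axes are right-handed (so a half turn about y gives the same grasp; the last joint's range is limited). The gripper opens to 85 mm and grips with 20 to 120 N. Pads are 22 mm wide; open, the fingers measure 114 mm over their backs; the gripper's body (76 mm by 85 mm) begins 54 mm behind the grasp point. The pads swing forward as they close: fully open they stand 13 mm farther back than shut.
Start: joints at [1.258, 0.521, -0.036, 1.599, 0.021, 1.021, -0.113], TCP at [0.15, -0.607, 0.245] pointing down, gripper open.
Joint ranges: [-2.91, 2.91], [-0.3, 2.13], [-1.5, 1.42], [0.17, 2.43], [-1.26, 4.41], [0.16, 1.93], [-2.52, 2.52]. Speed limits (rad/s): [1.89, 1.89, 2.39, 2.39, 3.01, 3.01, 3.01].

### API

Orientations are given as [roll, pitch, yaw] about the fixed x, y, z axes, in that order (R = Rz(yaw) Ry(pitch) Rx(roll)).
In Python, from workcell import monitor, grab_frame, workorder gives the robot as it stands.
- The arm moves only by the tool drive_tool, never from a script. Its argument "steps" is one flat list of numbers, 5 for each row, row after row: the finger opening in mm, from 0 to 85.4, then the shift along the world's x, y, z in mm, then the turn about the world's z in degrees. In form: [fingers, tx, ty, tz, twist, fingers, tx, ty, tz, twist, ...]. A call has exactly 5 rows; each row shifts and turns the commanded pose from where the row before left it; what a row does not reach is not made up. A row lasts 1/12 s, in which the tool goes at most 41.7 mm and 7.16 degrees, less where a joint would pass 70% of its speed; a pose out of reach is approached as far as the arm can. A call is refused whole if a number of a shift passes 41.7 or a number of a turn 7.16, either way. A call with a gripper value outside its range is refused whole. The fingers move at their own pace and stop on an object; "grip_force" is the grip in N (left out, the last holds). Time passes only in rows, so rows that do not move let the fingers close, or fill a call up. It gives the time, the measured TCP pose, the force and the opening at its end, in the units of the state.
- monitor.observe(): the state, without advancing time (a new reading comes with each control period).
- grab_frame(name): name is "side" or "top"; returns a dict with "frame" (420x560x3 uint8, red, green, blue), "vertical_fov" (degrees; the focal length in pixels is half the picture's height over the tangent of half this angle, whatever the lens; pixels are square), "cx", "cy" (the principal point, pixels), "k1" (the pictures are not rectified: a ray, as slopes to the right and down, at radius r is drawn at 1 + k1 r^2 times it, then the intrinsics apply), "xyz" and "orientation" of the camera in the world. Camera axes: x right, y down, z forward; pixel columns grow to the right and rows downward; lengths in m; the calibration is good to about 2 mm. A picture is of the moment at which its call begins. There is no depth.
- workorder.job_done(): hands the job in, once; it reports no verdict.
The state is a dict: "clock": time; "qpos": joint angles; "qd": joint speeds; "joint_efforts": joint torques, N m; "position": TCP position; "tool_rot": TCP orientation; "force": force on the tool from outside, world axes, zero at the start; "moment": the same for the moment, N m; "grip_width": finger opening in m.
Only numpy, scipy, OpenCV 4.12 (cv2) and the standard library are available. Lean on these libraries where they do the work, as an engineer would, in place of code of your own. Each camera call takes 0.05 s, during which the arm holds its last target. There are 200 camera calls.

## Working session

There is one attempt and no reset: what is moved stays moved. The work goes in short steps, Python scripts to look and compute and a tool call to move; the robot and the scene stay as the last step left them, time stands still between calls to the robot, and variables do not carry over. Pictures are saved under pics/ and viewed, about 8 in all and at most 12, crops included, and the job is handed in when it is done.

Besides the shell and the picture viewer there is one more tool, called after "Request:" as name(argument=value, ...) on one line, values as JSON. drive_tool: Moves the arm, as the interface text tells. Its arguments: {"type":"object","properties":{"steps":{"type":"array"},"grip_force":{"type":"number"}},"required":["steps"]}

```bash
mkdir -p pics; ls
cat > h.py <<'E'
import numpy as np, cv2, pickle
from scipy.spatial.transform import Rotation as R
def rot(o):
    o=np.array(o,float)
    if o.shape==(3,3): return o
    return R.from_euler('xyz',o).as_matrix()
def snap(name,save):
    from workcell import grab_frame
    f=grab_frame(name); pickle.dump(f,open(f'pics/{save}.pkl','wb'))
    cv2.imwrite(f'pics/{save}.png',f['frame'][:,:,::-1]); return f
def load(s): return pickle.load(open(f'pics/{s}.pkl','rb'))
def K(f):
    F=f['frame'].shape[0]/2/np.tan(np.radians(f['vertical_fov'])/2)
    return np.array([[F,0,f['cx']],[0,F,f['cy']],[0,0,1.]]),np.array([f['k1'],0,0,0.])
def px2z(f,uv,z):
    k,d=K(f); n=cv2.undistortPoints(np.array([[uv]],float),k,d)[0,0]
    v=rot(f['orientation'])@np.array([n[0],n[1],1]); o=np.array(f['xyz'])
    return o+v*(z-o[2])/v[2]
def proj(f,P):
    k,d=K(f); M=rot(f['orientation']).T
    return cv2.projectPoints(np.atleast_2d(P).astype(float),cv2.Rodrigues(M)[0],-M@np.array(f['xyz']),k,d)[0][:,0]
def crop(s,x0,y0,x1,y1,sc,out):
    cv2.imwrite(f'pics/{out}.png',cv2.resize(load(s)['frame'][y0:y1,x0:x1,::-1],None,fx=sc,fy=sc,interpolation=cv2.INTER_CUBIC))
E
python3 - <<'E'
from h import *
for n in('top','side'):
    f=snap(n,n+'0'); print({k:v for k,v in f.items() if k!='frame'})
a=load('top0')['frame'];b=load('side0')['frame']
from workcell import monitor
print(monitor.observe())
E
```

```text
pics
{'vertical_fov': 49.85448256185663, 'cx': 279.38845851877943, 'cy': 203.6807761833003, 'k1': 0.026988079977663164, 'xyz': array([0.31506032, 0.07065738, 1.24352564]), 'orientation': array([-2.97706467,  0.0231819 , -1.55778094])}
{'vertical_fov': 55.60191393976656, 'cx': 277.6670310300718, 'cy': 213.7182257005946, 'k1': 0.033328993159794665, 'xyz': array([ 0.45130883, -0.61976632,  0.68810115]), 'orientation': array([-2.27543647,  0.01920306, -0.12973274])}
{'clock': 0.1, 'qpos': array([ 1.25781414,  0.52197485, -0.03630365,  1.59991932,  0.02118004,
        1.0211494 , -0.11275745]), 'qd': array([ 1.81402178e-03, -1.72587557e-03,  1.00297129e-03, -7.82057038e-04,
       -4.22926774e-05,  8.49193458e-05,  1.05341725e-03]), 'joint_efforts': array([ 6.38477897e-03, -9.28474903e+01,  1.98505439e+00, -3.70530331e+01,
        1.81775173e-02,  5.23723618e-03, -6.45333046e-06]), 'position': array([ 0.15014212, -0.60639896,  0.24478217]), 'tool_rot': array([-1.57086701e+00,  1.06430905e-03, -1.32801424e+00]), 'force': array([0.37101451, 0.73925952, 0.77815353]), 'moment': array([-0.01041633, -0.00744157, -0.00768045]), 'grip_width': 0.0852821063621316}
```

View pics/top0.png

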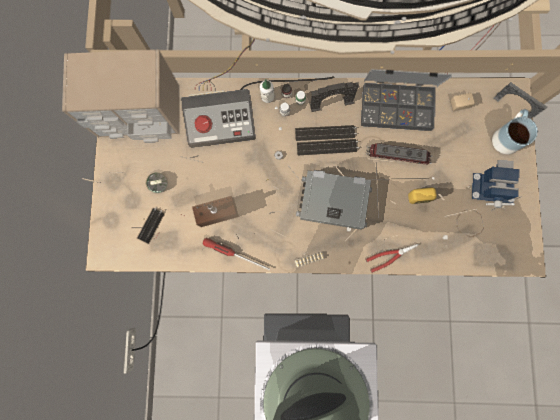

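View pics/side0.png

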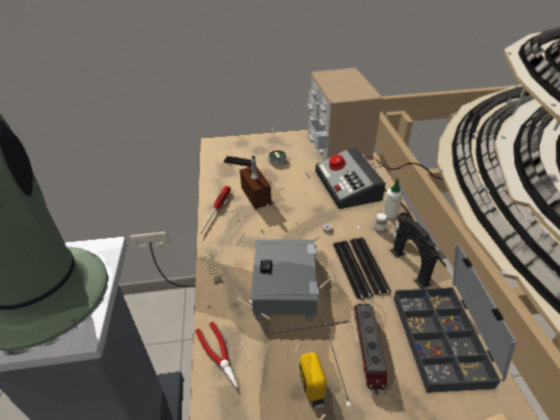

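Run:
```python
from h import *
a=cv2.resize(load('top0')['frame'][160:240,185:385,::-1],None,fx=4,fy=4,interpolation=cv2.INTER_CUBIC)[:, :800]
b=cv2.resize(load('side0')['frame'][150:325,230:330,::-1],None,fx=3,fy=3,interpolation=cv2.INTER_CUBIC)
cv2.imwrite('pics/cA.png',a)
cv2.imwrite('pics/cB.png',b)
```

```text
(no output)
```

View pics/cA.png

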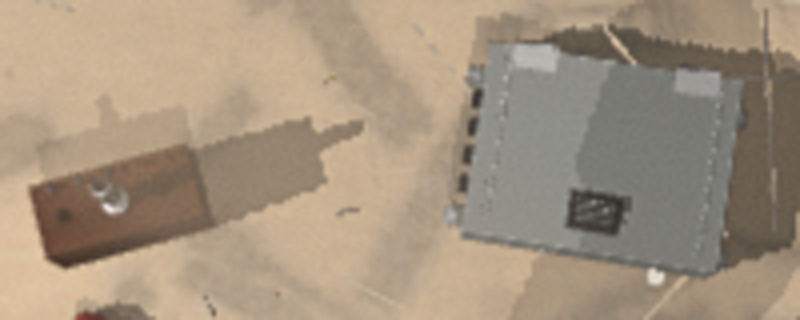

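View pics/cB.png

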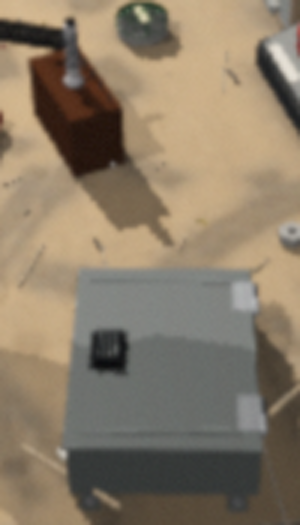

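Run:
```python
from h import *
from scipy.optimize import least_squares
T=load('top0');S=load('side0')
A=lambda u,v:(185+(u-1.5)/4,160+(v-1.5)/4); B=lambda u,v:(230+(u-1)/3,150+(v-1)/3)
def fit(obs,x0):
    def P(p,l): c,s=np.cos(p[2]),np.sin(p[2]); return [p[0]+c*l[0]-s*l[1],p[1]+s*l[0]+c*l[1],l[2]]
    r=lambda p:np.concatenate([proj(f,P(p,l))[0]-uv for f,l,uv in obs])
    o=least_squares(r,x0,loss='soft_l1'); print(o.x,np.degrees(o.x[2])); print(r(o.x).reshape(-1,2).round(1).tolist()); return o.x
h=.066;w=.086;z=.051;fx=-.067;bx=.065
fit([(T,(bx,w,z),A(490,43)),(T,(bx,-w,z),A(742,80)),(T,(fx,-w,z),A(718,272)),(T,(fx,w,z),A(462,235)),
 (T,(-.04,0,.0585),A(598,210)),(S,(-.04,0,.0585),B(108,347)),
 (S,(fx,w,z),B(80,270)),(S,(bx,w,z),B(248,270)),(S,(bx,-w,z),B(263,435)),(S,(fx,-w,z),B(65,448))],[.6,0,0])
q=fit([(T,(.025,.054,.064),A(31,186)),(T,(.025,-.054,.064),A(188,145)),(T,(-.025,-.054,0),A(212,222)),(T,(-.025,.054,0),A(65,267)),
 (T,(0,0,.126),A(98,184)),(S,(0,0,.126),B(70,20)),(S,(0,0,.064),B(73,86)),
 (S,(-.025,.054,.064),B(30,58)),(S,(.025,-.054,.064),B(122,96))],[.6,.3,.26])
```

```text
[ 0.52852614 -0.04906974 -0.13680282] -7.838224218797228
[[-0.1, 0.0], [0.5, -0.3], [0.6, 0.1], [-0.0, -0.1], [-0.2, 0.5], [0.2, -1.3], [-1.0, -1.1], [0.4, -1.7], [0.7, 4.1], [-0.3, 0.2]]
[0.49281215 0.27459004 0.27719065] 15.881854179557612
[[-0.7, -0.1], [-0.6, -0.4], [0.8, 1.5], [-0.1, 0.5], [0.4, 0.4], [0.3, 0.7], [0.7, -1.9], [-0.2, -0.5], [0.4, 3.2]]
```

Request:
drive_tool(steps=[0, 17, 28, -6, -1.1, 0, 17, 28, -6, -1.1, 0, 17, 28, -6, -1.1, 0, 17, 28, -6, -1.1, 0, 17, 28, -6, -1.1], grip_force=40)

```text
clock: 0.52
position: [0.2356, -0.4651, 0.2149]
tool_rot: [-1.571, 0.0, -1.425]
force: [0.8, -0.1, 0.1]
grip_width: 0.0255
```

Request:
drive_tool(steps=[0, 17, 28, -6, -1.1, 0, 17, 28, -6, -1.1, 0, 17, 28, -6, -1.1, 0, 17, 28, -6, -1.1, 0, 17, 28, -6, -1.1])

```text
clock: 0.93
position: [0.3206, -0.3252, 0.185]
tool_rot: [-1.571, 0.0, -1.521]
force: [1.6, 0.1, 0.6]
grip_width: 0.0001
```

Request:
drive_tool(steps=[0, 17, 28, -6, -1.1, 0, 17, 28, -6, -1.1, 0, 17, 28, -6, -1.1, 0, 17, 28, -6, -1.1, 0, 17, 28, -6, -1.1])

```text
clock: 1.35
position: [0.4057, -0.1852, 0.155]
tool_rot: [-1.571, 0.0, -1.617]
force: [0.5, 0.1, -0.2]
grip_width: 0.0
```

Request:
drive_tool(steps=[0, 17, 28, -6, -1.1, 0, 17, 28, -6, -1.1, 0, 17, 28, -6, -1.1, 0, 17, 28, -6, -1.1, 0, 17, 28, -6, -1.1])

```text
clock: 1.77
position: [0.4907, -0.0451, 0.1249]
tool_rot: [-1.571, -0.0, -1.713]
force: [-0.0, 0.4, 0.2]
grip_width: -0.0004
```

Request:
drive_tool(steps=[0, 3, 1, -10, 0, 0, 0, 0, -10, 0, 0, 0, 0, -10, 0, 0, 0, 0, -10, 0, 0, 0, 0, -4, 0])

```text
clock: 2.18
position: [0.4921, -0.0467, 0.0798]
tool_rot: [-1.573, -0.001, -1.713]
force: [-0.6, -0.3, -0.1]
grip_width: -0.0001
```

Run:
```python
from h import *
from workcell import monitor
print(monitor.observe()['position'])
f=snap('side','s1');print(proj(f,[[.4938,-.0443,.067],[.4889,-.0436,.0585]]))
crop('s1',200,180,340,330,4,'s1c')
```

```text
[ 0.49211075 -0.04672635  0.07983101]
[[268.0166043  261.24584442]
 [265.8289638  263.99536111]]
```

View pics/s1c.png

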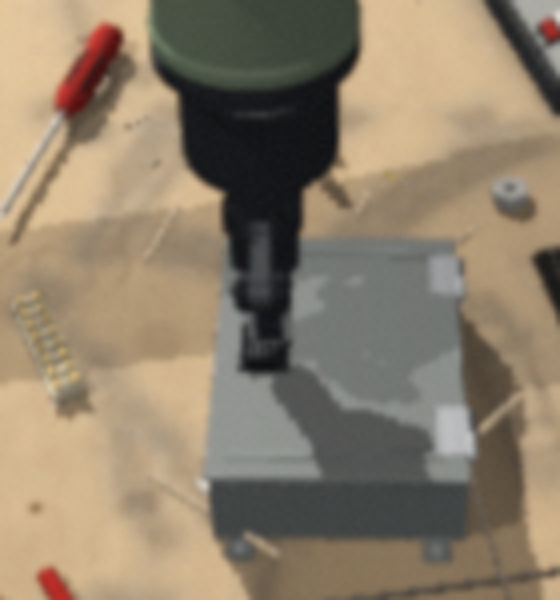

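Request:
drive_tool(steps=[0, 2, 2, -3, 0, 0, 0, 0, -3, 0, 0, 0, 0, -3, 0, 0, 0, 0, -2, 0, 0, 0, 0, 0, 0])

```text
clock: 2.65
position: [0.4953, -0.0437, 0.0701]
tool_rot: [-1.571, 0.0, -1.712]
force: [-0.3, -0.5, -1.3]
grip_width: -0.0004
```

Request:
drive_tool(steps=[0, 0, 0, -1, 0, 0, 0, 0, -1, 0, 0, 0, 0, 0, 0, 0, 0, 0, 0, 0, 0, 0, 0, 0, 0])

```text
clock: 3.07
position: [0.4953, -0.0437, 0.0684]
tool_rot: [-1.571, -0.0, -1.712]
force: [-0.3, -0.2, 2.5]
grip_width: 0.0001
```

Request:
drive_tool(steps=[0, 0, 0, -1, 0, 0, 0, 0, -1, 0, 0, 0, 0, 0, 0, 0, 0, 0, 0, 0, 0, 0, 0, 0, 0])

```text
clock: 3.48
position: [0.4953, -0.0437, 0.0666]
tool_rot: [-1.571, -0.0, -1.712]
force: [-1.6, 0.4, 11.9]
grip_width: -0.0001
```

Run:
```python
import numpy as np
ux=np.array([.9907,-.1364])
th=np.r_[np.array([0,.02,.05,.1,.16]),.16+np.arange(1,19)*.07]
def E(t):
    n=5.5+5*np.clip((t-.4)/.6,0,1); r=108+2*np.clip(1-t/.2,0,1)
    return np.array([-r*np.cos(t)+n*np.sin(t), r*np.sin(t)+n*np.cos(t)])
p=np.array([E(t) for t in th]);d=np.diff(p,axis=0)
for t,k in zip(th[1:],d): print(round(t,2),(ux*k[0]).round(1),k[1].round(1))
print(p[-1]-p[0])
```

```text
0.02 [ 0.3 -0. ] 2.2
0.05 [ 0.6 -0.1] 3.3
0.1 [ 1.2 -0.2] 5.4
0.16 [ 1.8 -0.2] 6.3
0.23 [ 2.2 -0.3] 7.3
0.3 [ 2.3 -0.3] 7.2
0.37 [ 2.8 -0.4] 7.0
0.44 [ 3.4 -0.5] 7.1
0.51 [ 4.1 -0.6] 7.0
0.58 [ 4.6 -0.6] 6.7
0.65 [ 5.1 -0.7] 6.4
0.72 [ 5.5 -0.8] 6.0
0.79 [ 6.  -0.8] 5.5
0.86 [ 6.4 -0.9] 5.1
0.93 [ 6.7 -0.9] 4.6
1.0 [ 7. -1.] 4.0
1.07 [ 6.8 -0.9] 3.2
1.14 [ 7. -1.] 2.7
1.21 [ 7.2 -1. ] 2.2
1.28 [ 7.3 -1. ] 1.7
1.35 [ 7.4 -1. ] 1.2
1.42 [ 7.5 -1. ] 0.7
[104.15649276 102.85175782]
```

Request:
drive_tool(steps=[0, 0, 0, 1, 0, 0, 0.3, 0, 2.2, 0, 0, 0.6, 0, 3.3, 0, 0, 1.2, -0.2, 5.4, 0, 0, 1.8, -0.2, 6.3, 0])

```text
clock: 3.9
position: [0.4989, -0.044, 0.0848]
tool_rot: [-1.572, -0.0, -1.712]
force: [-1.3, -0.1, 2.8]
grip_width: -0.0002
```

Run:
```python
from h import *
from workcell import monitor
s=monitor.observe();print(s['position'],s['force'])
snap('side','s2'); crop('s2',200,160,340,310,4,'s2c')
```

```text
[ 0.49885599 -0.0440228   0.08480706] [-1.3231446  -0.05346873  2.80078631]
```

View pics/s2c.png

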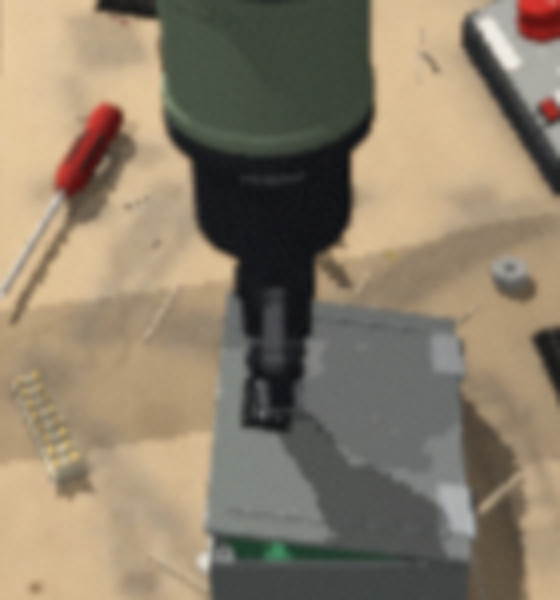

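The crop shows the lid lifting off the front rim (gap with green board visible at about (270,550)), with the finger still on the button, so the lid follows. I'll continue the arc.

Request:
drive_tool(steps=[0, 2.2, -0.3, 7.3, 0, 0, 2.3, -0.3, 7.2, 0, 0, 2.8, -0.4, 7, 0, 0, 3.4, -0.5, 7.1, 0, 0, 4.1, -0.6, 7, 0])

```text
clock: 4.37
position: [0.5145, -0.0462, 0.1211]
tool_rot: [-1.57, 0.0, -1.712]
force: [0.8, -0.5, 1.4]
grip_width: 0.0002
```

Request:
drive_tool(steps=[0, 4.6, -0.6, 6.7, 0, 0, 5.1, -0.7, 6.4, 0, 0, 5.5, -0.8, 6, 0, 0, 6, -0.8, 5.5, 0, 0, 6.4, -0.9, 5.1, 0])

```text
clock: 4.78
position: [0.5421, -0.05, 0.1503]
tool_rot: [-1.571, 0.0, -1.712]
force: [0.7, -0.9, 0.3]
grip_width: 0.0003
```

Request:
drive_tool(steps=[0, 6.7, -0.9, 4.6, 0, 0, 7, -1, 4, 0, 0, 6.8, -0.9, 3.2, 0, 0, 7, -1, 2.7, 0, 0, 7.2, -1, 2.2, 0])

```text
clock: 5.2
position: [0.5769, -0.0548, 0.1666]
tool_rot: [-1.571, -0.0, -1.712]
force: [-0.1, 0.5, 0.5]
grip_width: -0.0
```

Request:
drive_tool(steps=[0, 7.3, -1, 1.7, 0, 0, 7.4, -1, 1.2, 0, 0, 7.5, -1, 0.7, 0, 0, 7, -1, 0.5, 0, 0, 7, -1, 0, 0])

```text
clock: 5.62
position: [0.6131, -0.0598, 0.1705]
tool_rot: [-1.571, 0.0, -1.712]
force: [-0.9, -0.2, -0.9]
grip_width: -0.0001
```

Run:
```python
from h import *
from workcell import monitor
s=monitor.observe();print(s['position'],s['force'])
snap('side','s3'); crop('s3',180,100,340,310,2.8,'s3c')
```

```text
[ 0.61309621 -0.05983952  0.17049608] [-0.91876104 -0.21817977 -0.87364893]
```

View pics/s3c.png

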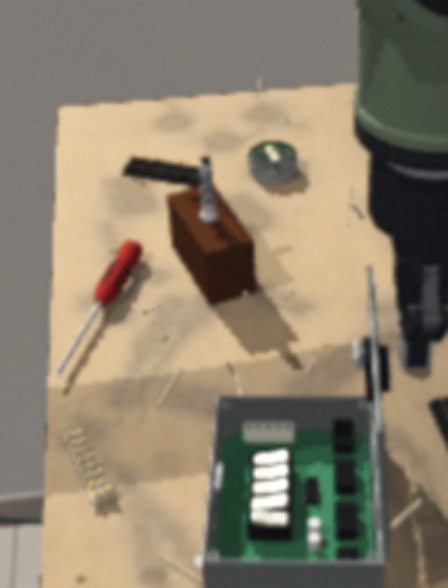

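Request:
drive_tool(steps=[0, 8, -1, 20, 0, 0, 0, 0, 40, 0, 0, 0, 0, 25, 0, 50, -12.5, 33.5, 0, 0, 50, -12.5, 33.5, 0, 0])

```text
clock: 6.08
position: [0.5959, 0.0054, 0.2569]
tool_rot: [-1.568, 0.0, -1.716]
force: [-0.2, 1.0, -0.1]
grip_width: 0.0231
```

Request:
drive_tool(steps=[50, -12.5, 33.5, 0, 0, 50, -12.5, 33.5, 0, 0, 50, -12.5, 33.5, 0, 0, 50, -12.5, 33.5, 0, 0, 50, -12.5, 33.5, 0, 0])

```text
clock: 6.5
position: [0.5321, 0.1752, 0.2556]
tool_rot: [-1.571, -0.0, -1.712]
force: [1.7, 0.1, 0.1]
grip_width: 0.0499
```

Request:
drive_tool(steps=[50, -12.5, 33.5, 0, 0, 50, -12.5, 33.5, 0, 0, 50, -12.5, 33.5, 0, 0, 50, 0, 0, -25, 0, 50, 0, 0, -25, 0])

```text
clock: 6.92
position: [0.4949, 0.277, 0.2058]
tool_rot: [-1.569, 0.002, -1.708]
force: [1.1, -0.4, -0.6]
grip_width: 0.0496
```

Run:
```python
from h import *
from workcell import monitor
s=monitor.observe();print(s['position'],s['force'])
f=snap('top','t4');snap('side','s4')
a=f['frame'][180:230,300:370,::-1]; a=cv2.resize(a,None,fx=8,fy=8,interpolation=cv2.INTER_CUBIC)
b=load('s4')['frame'][100:200,220:330,::-1];b=cv2.resize(b,None,fx=2,fy=2,interpolation=cv2.INTER_CUBIC)
c=load('s4')['frame'][235:310,245:320,::-1];c=cv2.resize(c,None,fx=7,fy=7,interpolation=cv2.INTER_CUBIC)[:, :]
o=np.zeros((600,790,3),np.uint8);o[:525,:525]=c;o[:200,530:750]=b;cv2.imwrite('pics/c4.png',o);cv2.imwrite('pics/c4t.png',a)
```

```text
[0.49488023 0.27695718 0.2058391 ] [ 1.13667864 -0.38879224 -0.60538846]
```

View pics/c4.png

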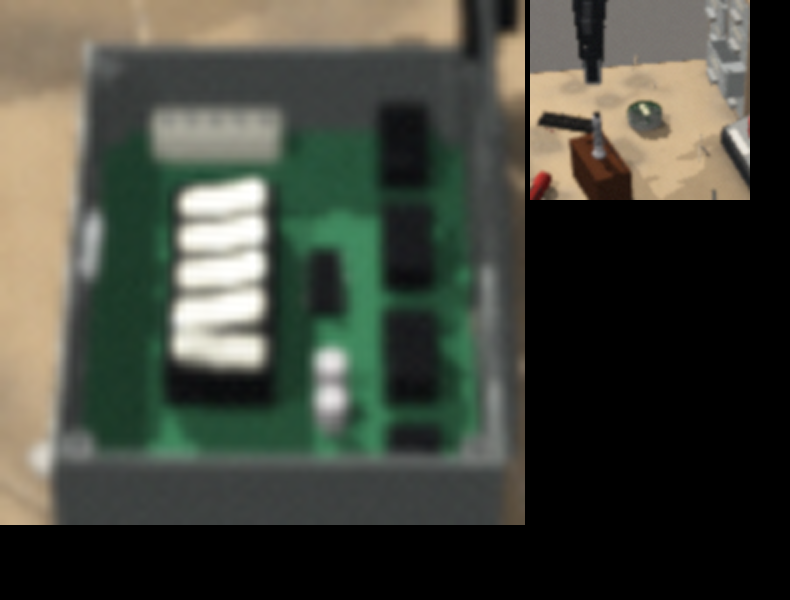

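View pics/c4t.png

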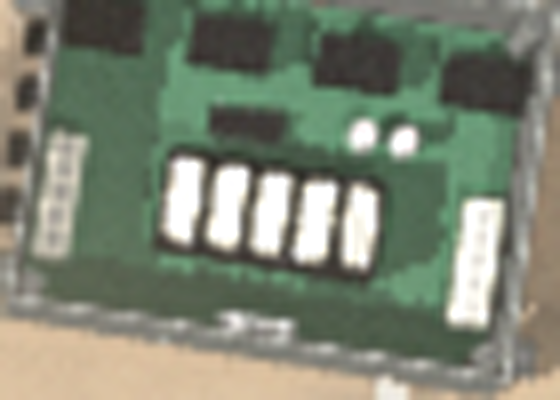

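Run:
```python
from h import *
T=load('t4');S=load('s4')
c=np.array([.5285,-.0491]);ux=np.array([.9907,-.1364]);uy=np.array([.1364,.9907])
for u,v in[(182,199),(227,206),(271,213),(316,219),(359,226)]:
    p=px2z(T,(300+(u-3.5)/8,180+(v-3.5)/8),.030)[:2]; print('T',p.round(4),((p-c)@ux).round(4),((p-c)@uy).round(4))
for u,v in[(221,197),(221,234),(221,270),(221,307),(220,347)]:
    p=px2z(S,(245+(u-3)/7,235+(v-3)/7),.030)[:2]; print('S',p.round(4),((p-c)@ux).round(4),((p-c)@uy).round(4))
P=[.493,.2746,.126]
print('stylus',proj(T,P),proj(S,P))
```

```text
T [ 0.5152 -0.0152] -0.0178 0.0318
T [ 0.5129 -0.0304] -0.018 0.0164
T [ 0.5107 -0.0453] -0.0182 0.0013
T [ 0.5087 -0.0605] -0.018 -0.014
T [ 0.5065 -0.075 ] -0.0183 -0.0286
S [ 0.5138 -0.0171] -0.019 0.0297
S [ 0.5118 -0.0326] -0.0188 0.0141
S [ 0.5099 -0.0473] -0.0187 -0.0008
S [ 0.508 -0.062] -0.0185 -0.0156
S [ 0.5058 -0.0775] -0.0187 -0.0312
stylus [[209.49811484 205.91364565]] [[253.41798059 156.97647369]]
```

Request:
drive_tool(steps=[50, -1, -2, -30, 0, 50, 0, 0, -30, 0, 50, 0, 0, -30, 0, 50, 0, 0, -17, 0, 50, 0, 0, 0, 0])

```text
clock: 7.43
position: [0.4936, 0.2712, 0.0965]
tool_rot: [-1.574, -0.003, -1.713]
force: [-1.0, 0.1, 1.2]
grip_width: 0.0497
```

Request:
drive_tool(steps=[50, 0, 1, 0, 0, 5, 0, 0, 0, 0, 5, 0, 0, 0, 0, 5, 0, 0, 0, 0, 5, 0, 0, 0, 0], grip_force=60)

```text
clock: 7.85
position: [0.4951, 0.2735, 0.1]
tool_rot: [-1.569, 0.001, -1.712]
force: [-2.0, -1.0, 11.2]
grip_width: 0.0105
```

Request:
drive_tool(steps=[5, 0, 0, 0, 0, 5, 0, 0, 0, 0, 5, 0, 0, 0, 0, 5, 0, 0, 0, 0, 5, 0, 0, 0, 0])

```text
clock: 8.27
position: [0.4951, 0.2735, 0.1]
tool_rot: [-1.569, 0.001, -1.712]
force: [-1.2, -1.9, 11.5]
grip_width: 0.0101
```

Request:
drive_tool(steps=[5, 0, 0, 3, 0, 5, 0, 0, 10, 0, 5, 0, 0, 25, 0, 5, 0, 0, 30, 0, 5, 0, 0, 32, 0])

```text
clock: 8.68
position: [0.494, 0.273, 0.2003]
tool_rot: [-1.572, -0.0, -1.712]
force: [-0.1, 0.4, -0.8]
grip_width: 0.0105
```

Run:
```python
from h import *
from workcell import monitor
s=monitor.observe();print(s['position'],s['force'],s['tool_rot'],s['grip_width'])
snap('top','t5');snap('side','s5')
a=load('t5')['frame'][170:240,170:260,::-1]; a=cv2.resize(a,None,fx=4,fy=4,interpolation=cv2.INTER_CUBIC)
b=load('s5')['frame'][70:210,220:320,::-1];b=cv2.resize(b,None,fx=4,fy=4,interpolation=cv2.INTER_CUBIC)
o=np.zeros((560,780,3),np.uint8);o[:,:400]=b;o[:280,410:770]=a;cv2.imwrite('pics/c5.png',o)
```

```text
[0.49398504 0.27299981 0.20027908] [-0.08433817  0.38502515 -0.76823026] [-1.57151982e+00 -4.03689454e-04 -1.71189379e+00] 0.010534577361856208
```

View pics/c5.png

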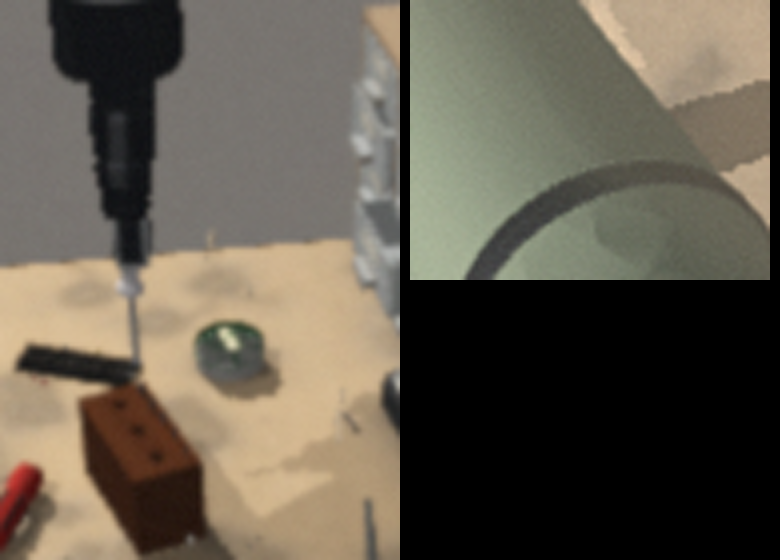

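Run:
```python
from h import *
f=load('s5')
for z in(.108,.164,.173,.20):print(z,((proj(f,[.494,.273,z])[0]-[220,70])*4+1.5).round(1))
for y in(-.034,0,.034):
    c,s=np.cos(.2772),np.sin(.2772); print(((proj(f,[.4928-s*y,.2746+c*y,.064])[0]-[220,70])*4+1.5).round(1))
# wider metal pixels: rows under collar
g=f['frame'][140:165,245:262].astype(int).sum(2)
print(g)
```

```text
0.108 [138.5 373.8]
0.164 [133.4 299.7]
0.173 [132.6 287.3]
0.2 [130.  249.2]
[158.4 454. ]
[140.3 427.3]
[122.9 401.7]
[[494 503 507 530 567 518 421 363 335 353 439 508 535 536 536 533 536]
 [469 479 487 523 559 536 463 406 361 339 389 490 536 533 539 535 535]
 [460 464 472 493 514 494 458 420 385 346 383 494 531 535 535 533 535]
 [462 458 472 480 482 460 430 397 369 382 431 505 528 535 533 532 535]
 [461 465 472 495 505 496 457 372 363 448 500 522 524 528 525 525 529]
 [473 480 490 507 524 528 493 371 360 467 515 520 518 513 513 521 518]
 [497 503 516 523 532 532 501 369 342 459 508 509 498 495 499 501 505]
 [518 519 524 529 532 529 497 374 333 446 485 486 479 477 471 477 479]
 [534 532 531 530 525 528 493 380 329 422 462 466 459 459 461 458 463]
 [540 540 531 528 521 523 488 394 319 394 447 461 464 462 461 459 461]
 [539 536 530 525 523 524 490 395 321 371 440 458 464 470 471 467 458]
 [537 538 534 534 534 529 499 411 328 367 425 453 460 465 465 459 456]
 [544 542 543 539 535 534 506 424 330 353 422 451 459 462 461 457 461]
 [551 551 553 546 542 540 514 434 339 357 438 468 469 472 470 472 477]
 [557 552 553 551 547 542 523 458 349 375 465 496 500 494 496 498 498]
 [555 552 555 556 555 548 531 462 355 375 478 514 521 519 515 520 521]
 [545 555 557 558 558 549 537 476 367 372 481 527 532 532 535 537 538]
 [506 532 541 552 555 551 544 504 383 368 485 531 537 544 546 541 540]
 [377 430 462 493 507 509 508 487 371 363 482 532 543 541 540 544 541]
 [209 247 276 307 324 337 353 359 323 341 467 531 542 544 542 537 542]
 [117 122 117 134 151 166 184 221 250 290 417 516 542 545 539 541 536]
 [ 95  89  95  95 106 116 118 142 162 213 347 494 541 542 542 535 534]
 [ 89  87 101 101 120 116 127 140 155 207 341 488 537 542 542 539 533]
 [ 75  76  91  99 109 119 146 188 226 281 381 502 536 544 538 539 538]
 [ 83  81  77  87  89  96 110 170 241 323 431 504 540 546 546 544 545]]
```

Request:
drive_tool(steps=[5, 0, -35, 0, 0, 5, 0, -35, 0, 0, 5, 0, -35, 0, 0, 5, 0, -35, 0, 0, 5, 0, -35, 0, 0])

```text
clock: 9.2
position: [0.4941, 0.0966, 0.1991]
tool_rot: [-1.57, 0.0, -1.712]
force: [0.5, -0.0, -0.9]
grip_width: 0.0103
```

Request:
drive_tool(steps=[5, 1, -35, 0, 0, 5, 0, -35, 0, 0, 5, 0, -35, 0, 0, 5, 0, -35, 0, 0, 5, 0, -30, 0, 0])

```text
clock: 9.62
position: [0.495, -0.0742, 0.1991]
tool_rot: [-1.57, -0.0, -1.713]
force: [1.1, 0.1, -0.1]
grip_width: 0.0103
```

Request:
drive_tool(steps=[5, 0, 0, -20, 0, 5, 0, 0, -20, 0, 5, 0, 0, -20, 0, 5, 0, 0, -8, 0, 5, 0, 0, 0, 0])

```text
clock: 10.03
position: [0.4946, -0.0716, 0.1295]
tool_rot: [-1.573, -0.0, -1.712]
force: [-0.6, 0.5, -0.8]
grip_width: 0.0105
```

Run:
```python
from h import *
from workcell import monitor
s=monitor.observe();p=s['position'];print(p,s['force'],s['tool_rot'],s['grip_width'])
snap('side','s6');f=load('s6')
print(((proj(f,[p-[0,0,.092],[.4951,-.0747,.033]])-[225,205])*6+2.5).round(1))
crop('s6',225,205,325,300,6,'c6')
```

```text
[ 0.49460444 -0.07164197  0.1295059 ] [-0.6183518   0.51055837 -0.7603045 ] [-1.57333907e+00 -1.41067351e-04 -1.71179169e+00] 0.010515224470212569
[[274.4 454.2]
 [277.2 469.1]]
```

View pics/c6.png

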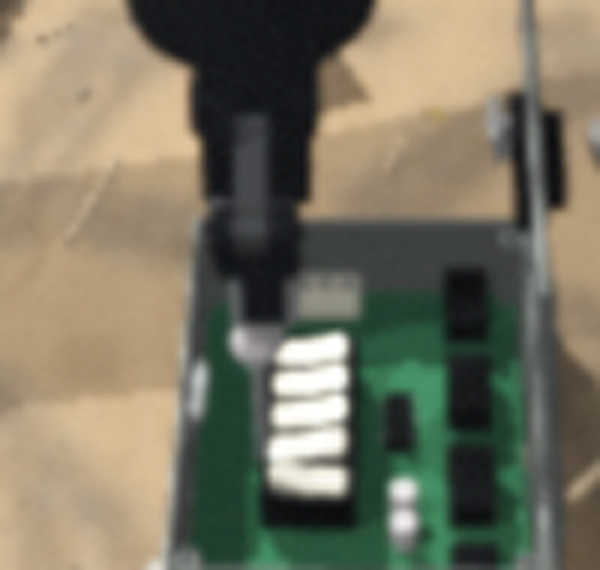

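Request:
drive_tool(steps=[5, 4, 0, 0, 0, 5, 0, 0, 0, 0, 5, 0, 0, 0, 0, 5, 0, 0, 0, 0, 5, 0, 0, 0, 0])

```text
clock: 10.5
position: [0.4996, -0.0718, 0.131]
tool_rot: [-1.57, 0.0, -1.712]
force: [-0.7, 0.4, 0.1]
grip_width: 0.0107
```

Run:
```python
from h import *
from workcell import monitor
s=monitor.observe();p=s['position'];print(p,s['tool_rot'])
f=snap('side','s7')
print(proj(f,[p-[0,0,.092],p-[0,0,.036],[.4951,-.0747,.0375],[.4951,-.0747,.033]]))
g=f['frame'].astype(int)
for c in range(3):print(g[264:290,262:284,c])
```

```text
[ 0.49957063 -0.0717546   0.1310158 ] [-1.57019755e+00  6.08734947e-05 -1.71200284e+00]
[[272.64637269 279.59242524]
 [271.88840388 261.37402094]
 [270.72228775 281.38069467]
 [270.78706655 282.77433548]]
[[ 33  32  33  41  65  95 117 131 131 139 187 234 248 252 252 251 246 240
  235 222 156  71]
 [ 33  32  33  34  37  53  76  94 100 108 151 194 212 219 223 217 205 198
  202 195 133  59]
 [ 31  33  31  32  31  38  52  74  85 101 131 164 174 180 193 213 226 240
  249 246 185  79]
 [ 31  33  33  33  35  40  49  70  94 141 210 239 244 245 247 251 252 253
  254 253 212  93]
 [ 32  31  32  32  34  44  59  74  98 163 241 252 253 253 253 254 254 254
  254 252 208  91]
 [ 31  31  33  31  36  43  58  78  95 163 242 251 252 252 253 252 248 241
  237 228 159  75]
 [ 31  32  32  34  34  43  60  79  94 129 198 221 222 224 228 222 205 192
  198 187 125  58]
 [ 31  33  32  34  34  45  60  77  89 106 141 160 173 181 192 199 211 228
  245 244 181  71]
 [ 33  32  32  32  32  39  51  67  87 128 196 226 239 244 248 250 252 253
  254 253 210  88]
 [ 31  32  31  32  34  36  47  61  88 152 235 249 252 253 
[... 5661 characters left out ...]
8 192 176 157 139 136 133 122
  113 102  69  41]
 [ 44  46  46  48  55  61  60 124 218 231 227 217 214 204 200 209 214 211
  208 194 132  67]
 [ 44  44  45  47  61  70  62 128 222 230 225 224 225 225 226 233 238 237
  236 227 162  79]
 [ 44  44  44  49  58  67  60  97 177 191 189 192 207 218 225 232 234 235
  235 226 157  74]
 [ 43  43  46  48  56  59  48  58 100 119 125 135 157 176 187 195 196 198
  204 191 129  63]
 [ 43  44  44  46  55  55  42  33  44  54  67  73  85 103 115 116 116 120
  127 120  78  46]
 [ 45  43  44  47  55  54  39  25  20  26  30  30  36  40  46  45  46  46
   50  47  35  26]
 [ 44  44  43  47  55  54  39  23  18  18  19  18  20  18  18  21  20  18
   20  18  19  21]]
```

Request:
drive_tool(steps=[5, 1.5, -3.5, 0, 0, 5, 0, 0, -3, 0, 5, 0, 0, -3, 0, 5, 0, 0, -2, 0, 5, 0, 0, -2, 0])

```text
clock: 10.97
position: [0.5006, -0.0752, 0.1202]
tool_rot: [-1.572, -0.0, -1.712]
force: [-2.4, 0.6, 2.0]
grip_width: 0.0103
```

Request:
drive_tool(steps=[5, 0, 0, -1, 0, 5, 0, 0, -1, 0, 5, 0, 0, 0, 0, 5, 0, 0, 0, 0, 5, 0, 0, 0, 0])

```text
clock: 11.38
position: [0.5011, -0.0753, 0.1191]
tool_rot: [-1.57, -0.0, -1.712]
force: [-3.4, 0.4, 18.4]
grip_width: 0.0104
```

Request:
drive_tool(steps=[5, 0, 0, 2, 0, 5, 0, 0, 8, 0, 5, 0, 0, 20, 0, 5, 0, 0, 25, 0, 5, 0, 0, 25, 0])

```text
clock: 11.8
position: [0.5006, -0.0752, 0.1997]
tool_rot: [-1.572, 0.0, -1.712]
force: [0.5, -0.3, -0.0]
grip_width: 0.01
```

Run:
```python
from h import *
from workcell import monitor
s=monitor.observe();p=s['position'];print(p,s['tool_rot'],s['force'])
f=snap('side','s8')
print(proj(f,[p-[0,0,.092],p-[0,0,.036]]))
a=f['frame'][255:300,258:293,::-1]; b=load('s7')['frame'][255:300,258:293,::-1]
c=f['frame'][205:265,245:290,::-1]
r=lambda i,k:cv2.resize(i,None,fx=k,fy=k,interpolation=cv2.INTER_CUBIC)
o=np.zeros((540,790,3),np.uint8);o[:315,:245]=r(b,7);o[:315,250:495]=r(a,7);o[:360,500:770]=r(c,6)
cv2.imwrite('pics/c8.png',o)
```

```text
[ 0.50062147 -0.07515973  0.19965782] [-1.57159354e+00  1.01174164e-04 -1.71188843e+00] [ 0.51116433 -0.27291546 -0.0476353 ]
[[272.43415482 258.21577033]
 [271.61834861 237.86708003]]
```

View pics/c8.png

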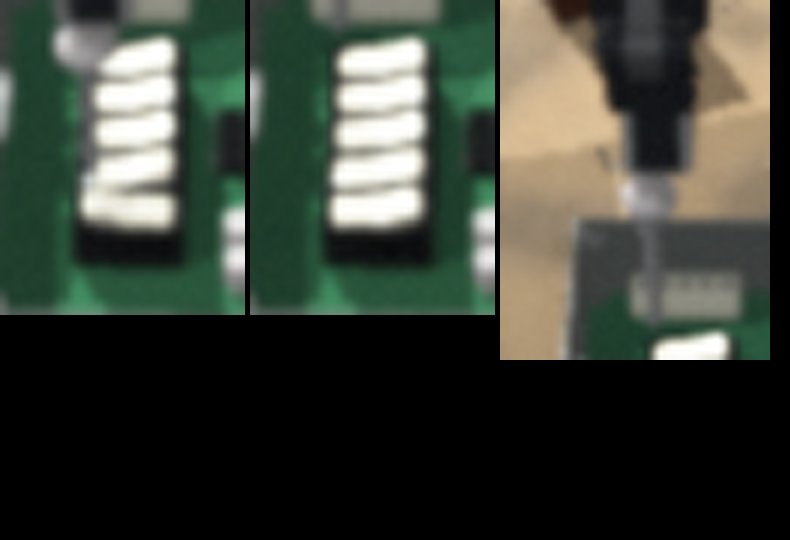

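Request:
drive_tool(steps=[5, -1.5, 35, 0, 0, 5, -1, 35, 0, 0, 5, -1, 35, 0, 0, 5, -1, 35, 0, 0, 5, -1, 35, 0, 0])

```text
clock: 12.27
position: [0.4952, 0.1014, 0.199]
tool_rot: [-1.57, 0.0, -1.712]
force: [1.2, -0.3, -0.6]
grip_width: 0.0106
```

Request:
drive_tool(steps=[5, -1, 35, 0, 0, 5, 0, 35, 0, 0, 5, 0, 35, 0, 0, 5, 0, 35, 0, 0, 5, 0, 33.5, 0, 0])

```text
clock: 12.68
position: [0.4941, 0.2753, 0.1989]
tool_rot: [-1.571, 0.0, -1.712]
force: [0.7, -0.5, 0.0]
grip_width: 0.0103
```

Request:
drive_tool(steps=[5, 0, 0, 0, 0, 5, 0, 0, 0, 0, 5, 0, 0, 0, 0, 5, 0, 0, 0, 0, 5, 0, 0, 0, 0])

```text
clock: 13.1
position: [0.4947, 0.2721, 0.1988]
tool_rot: [-1.571, -0.0, -1.714]
force: [-0.6, -0.3, -0.9]
grip_width: 0.0105
```

```bash
cat > shaft.py <<'E'
from h import *
def shaft(s):
    g=load(s)['frame'][140:168,244:264].astype(float).sum(2); out=[]
    for r in range(5,19):
        b=(g[r,0:6].mean()+g[r,13:].mean())/2; w=np.clip(440-g[r,4:14],0,None); out.append((w*np.arange(248,258)).sum()/w.sum())
    p=np.polyfit(np.arange(145,159),out,1); return p, np.polyval(p,[145,158]),
E
python3 - <<'E'
from shaft import *
from workcell import monitor
s=monitor.observe();print(s['position'],s['tool_rot'])
f=snap('side','s9')
for n in('s5','s9'):print(shaft(n))
print(load('s5')['frame'][154:165,248:258].astype(int).sum(2)); print(f['frame'][154:165,248:258].astype(int).sum(2))
a=load('s5')['frame'][130:165,240:262].astype(float).mean(2);b=f['frame'][130:165,240:262].astype(float).mean(2)
print(cv2.phaseCorrelate(a,b,cv2.createHanningWindow(a.shape[::-1],cv2.CV_64F)))
E
```

```text
[0.49474814 0.27212662 0.1987555 ] [-1.57054835e+00 -1.94531207e-04 -1.71359333e+00]
(array([8.61098473e-02, 2.40114508e+02]), array([252.60043617, 253.71986418]))
(array([-2.05059497e-02,  2.55810308e+02]), array([252.83694531, 252.57036796]))
[[551 547 542 523 458 349 375 465 496 500]
 [556 555 548 531 462 355 375 478 514 521]
 [558 558 549 537 476 367 372 481 527 532]
 [552 555 551 544 504 383 368 485 531 537]
 [493 507 509 508 487 371 363 482 532 543]
 [307 324 337 353 359 323 341 467 531 542]
 [134 151 166 184 221 250 290 417 516 542]
 [ 95 106 116 118 142 162 213 347 494 541]
 [101 120 116 127 140 155 207 341 488 537]
 [ 99 109 119 146 188 226 281 381 502 536]
 [ 87  89  96 110 170 241 323 431 504 540]]
[[555 546 549 526 395 354 453 493 501 498]
 [558 553 547 517 388 345 460 514 519 519]
 [558 558 549 513 391 345 469 518 530 532]
 [554 556 553 515 398 350 470 527 540 541]
 [495 509 510 486 391 350 467 530 543 542]
 [298 322 335 344 329 324 426 502 536 541]
 [129 145 169 195 250 268 336 431 516 547]
 [ 95 108 117 149 206 234 246 355 490 541]
 [110 122 120 152 208 231 243 344 486 541]
 [ 98 100 112 147 199 242 287 384 502 547]
 [ 83  88  88 106 161 240 326 429 510 540]]
((-0.6937293970979077, 3.120708481519417), 0.2745608383174238)
```

Run:
```python
from shaft import *
from workcell import monitor
P=[]
for i in range(6):
    f=snap('side','s10'); P.append(monitor.observe()['position'])
print(np.array(P).round(4).tolist(),np.mean(P,0))
A=load('s5')['frame'].astype(float).mean(2);B=f['frame'].astype(float).mean(2)
t=A[78:132,238:262].astype(np.float32)
k=8;T=cv2.resize(t,None,fx=k,fy=k,interpolation=cv2.INTER_CUBIC);I=cv2.resize(B[70:140,230:270].astype(np.float32),None,fx=k,fy=k,interpolation=cv2.INTER_CUBIC)
m=cv2.matchTemplate(I,T,cv2.TM_CCOEFF_NORMED);_,v,_,l=cv2.minMaxLoc(m);print('grip shift px',l[0]/k-8,l[1]/k-8,v)
for n in('s5','s10'):
    g=load(n)['frame'].astype(float).sum(2)
    out=[]
    for r in range(145,159):
        w=np.clip(min(g[r,248],g[r,257])-30-g[r,248:258],0,None);out.append((w*np.arange(248,258)).sum()/w.sum())
    print(n,np.round(out,2))
p=np.mean(P,0);print(proj(f,[p,p+[.001,0,0],p+[0,.001,0],p+[0,0,.001]]))
```

```text
[[0.4947, 0.2724, 0.1988], [0.4947, 0.2726, 0.1987], [0.4946, 0.2728, 0.1987], [0.4946, 0.2729, 0.1987], [0.4945, 0.273, 0.1987], [0.4945, 0.2731, 0.1986]] [0.49459654 0.2727901  0.19870316]
grip shift px -0.25 3.125 0.9863399267196655
s5 [252.59 252.62 252.63 252.73 253.   253.11 253.29 253.45 253.42 253.4
 253.38 253.47 253.62 253.52]
s10 [253.04 252.48 252.1  252.14 252.31 252.53 252.56 252.57 252.61 252.65
 252.69 252.73 252.73 252.58]
[[252.39229284 132.41365511]
 [252.79141615 132.38158984]
 [252.3595638  132.21862782]
 [252.36784675 132.05462458]]
```

Run:
```python
from h import *
from workcell import monitor
f=snap('side','s11');print(monitor.observe()['position'])
for n in('s5','s9','s10','s11'):
    q=load(n);print(n,q['xyz'],q['orientation'])
def m(a,b,x0,y0,x1,y1,k=8):
    A=load(a)['frame'].astype(np.float32).mean(2);B=load(b)['frame'].astype(np.float32).mean(2)
    r=lambda i:cv2.resize(i,None,fx=k,fy=k,interpolation=cv2.INTER_CUBIC)
    M=cv2.matchTemplate(r(B[y0-8:y1+8,x0-8:x1+8]),r(A[y0:y1,x0:x1]),cv2.TM_CCOEFF_NORMED);_,v,_,l=cv2.minMaxLoc(M);return l[0]/k-8,l[1]/k-8,round(v,3)
for b in('s9','s11'):
    print(b,'block',m('s5',b,238,165,272,205),'hand',m('s5',b,228,70,268,95),'fing',m('s5',b,240,100,260,130),'collar',m('s5',b,246,136,258,146))
```

```text
[0.49448092 0.27310548 0.19860756]
s5 [ 0.45130883 -0.61976632  0.68810115] [-2.27543647  0.01920306 -0.12973274]
s9 [ 0.45130883 -0.61976632  0.68810115] [-2.27543647  0.01920306 -0.12973274]
s10 [ 0.45130883 -0.61976632  0.68810115] [-2.27543647  0.01920306 -0.12973274]
s11 [ 0.45130883 -0.61976632  0.68810115] [-2.27543647  0.01920306 -0.12973274]
s9 block (0.0, 0.0, 1.0) hand (0.0, 3.625, 0.995) fing (-0.125, 3.75, 0.99) collar (-0.25, 3.125, 0.947)
s11 block (0.0, 0.0, 1.0) hand (-0.125, 3.5, 0.993) fing (-0.375, 3.5, 0.986) collar (-0.5, 3.0, 0.947)
```

Request:
drive_tool(steps=[5, 2, 0, -10, 0, 5, 0, 0, -12, 0, 5, 0, 0, -10, 0, 5, 0, 0, -4, 0, 5, 0, 0, 0, 0])

```text
clock: 13.92
position: [0.4959, 0.273, 0.1612]
tool_rot: [-1.572, -0.001, -1.712]
force: [0.1, 0.4, -0.1]
grip_width: 0.0106
```

Run:
```python
from h import *
from workcell import monitor
for i in range(8): f=snap('side','s12')
p=monitor.observe()['position'];print(p)
print(proj(f,[p-[0,0,.092],[.4928,.2746,.064]]))
g=f['frame'].astype(int).sum(2);print(g[155:182,247:262])
a=load('s11')['frame'].astype(int).sum(2);print(a[170:186,247:262])
```

```text
[0.49656312 0.27335299 0.16294392]
[[255.9665448  174.47864361]
 [254.68880121 176.44966167]]
[[557 557 568 570 527 433 374 344 347 427 491 516 522 524 526]
 [556 561 571 582 552 464 418 384 348 387 472 526 536 533 536]
 [546 557 562 545 512 457 426 395 351 379 486 533 544 543 540]
 [465 496 511 489 443 401 381 364 383 430 507 542 547 546 542]
 [278 304 326 320 303 293 301 333 433 499 533 542 541 541 545]
 [121 135 150 167 172 198 248 295 416 514 544 546 545 543 543]
 [ 93  93 115 116 118 163 241 268 368 492 549 547 539 541 539]
 [106 105 122 118 131 174 238 264 348 495 545 542 540 539 543]
 [ 91 101 112 121 149 205 253 273 365 499 545 544 544 547 545]
 [ 76  85  85  90 112 181 249 286 387 493 540 547 548 549 546]
 [132  91  80  87  99 161 236 276 335 428 515 542 548 547 543]
 [242 155 114 116 131 179 224 250 256 323 467 536 541 548 541]
 [270 191 155 153 167 184 225 242 211 239 380 488 527 535 532]
 [216 180 167 162 169 189 230 244 198 178 265 392 483 514 526]
 [164 157 157 154 168 181 217 238 205 165 191 282 410 482 504]
 [153 135 119 118 141 174 217 245 218 172 161 197 319 429 476
[... 1004 characters left out ...]
0 194]
 [170 166 162 156 154 161 158 155 160 172 171 174 164 154 162]
 [176 171 162 165 157 142 130 126 136 155 170 171 173 162 152]
 [176 169 172 162 154 136 110  97 111 150 163 173 173 171 158]
 [168 170 172 172 164 145 136 117 113 146 160 164 169 171 175]
 [168 174 168 177 173 157 152 143 143 148 158 166 173 170 171]
 [158 172 171 178 170 168 162 155 159 159 156 157 164 166 167]
 [140 165 173 174 168 168 166 163 162 157 156 154 154 162 167]
 [120 150 169 173 179 176 168 163 166 160 153 138 142 146 159]
 [106 134 164 168 176 176 175 171 167 159 137 108 109 125 153]
 [ 98 119 139 157 170 168 168 167 166 163 131 109 102 117 152]
 [101 104 116 152 162 174 169 175 166 167 152 141 120 142 159]]
```

Request:
drive_tool(steps=[5, -0.5, 1, -3, 0, 5, 0, 0, -4, 0, 5, 0, 0, -4, 0, 5, 0, 0, -3, 0, 5, 0, 0, 0, 0])

```text
clock: 14.73
position: [0.4956, 0.274, 0.1477]
tool_rot: [-1.572, -0.001, -1.712]
force: [0.4, -0.8, 0.3]
grip_width: 0.0103
```

Request:
drive_tool(steps=[5, 0, 0, -5, 0, 5, 0, 0, -6, 0, 5, 0, 0, -6, 0, 5, 0, 0, -6, 0, 5, 0, 0, -4, 0])

```text
clock: 15.15
position: [0.4957, 0.2741, 0.1206]
tool_rot: [-1.571, -0.001, -1.712]
force: [0.9, -0.1, -0.9]
grip_width: 0.0107
```

Request:
drive_tool(steps=[5, 0, 0, -5, 0, 5, 0, 0, -5, 0, 5, 0, 0, -3, 0, 5, 0, 0, -2, 0, 5, 0, 0, 0, 0])

```text
clock: 15.57
position: [0.4958, 0.2741, 0.1062]
tool_rot: [-1.571, -0.0, -1.712]
force: [-1.1, 0.5, -1.5]
grip_width: 0.0099
```

Request:
drive_tool(steps=[5, 0, 0, -2, 0, 5, 0, 0, -2, 0, 5, 0, 0, -2, 0, 5, 0, 0, 0, 0, 5, 0, 0, 0, 0])

```text
clock: 15.98
position: [0.4959, 0.2742, 0.1005]
tool_rot: [-1.571, -0.0, -1.712]
force: [-0.6, 0.7, -0.2]
grip_width: 0.0107
```

Request:
drive_tool(steps=[20, 0, 0, -0.5, 0, 50, 0, 0, 0, 0, 50, 0, 0, 0, 0, 50, 0, 0, 0, 0, 50, 0, 0, 0, 0])

```text
clock: 16.4
position: [0.4959, 0.2742, 0.1001]
tool_rot: [-1.571, 0.0, -1.712]
force: [-0.3, -0.1, -0.5]
grip_width: 0.0497
```

Request:
drive_tool(steps=[50, 0, 0, 10, 0, 50, 0, 0, 25, 0, 50, 0, 0, 35, 0, 50, 0, 0, 35, 0, 50, 0, 0, 15, 0])

```text
clock: 16.82
position: [0.4969, 0.2749, 0.2251]
tool_rot: [-1.567, 0.003, -1.712]
force: [0.0, -0.6, 0.1]
grip_width: 0.0499
```

Run:
```python
from h import *
from workcell import monitor
for i in range(6): f=snap('side','s13')
print(monitor.observe())
g=f['frame'].astype(np.float32).mean(2);a=load('side0')['frame'].astype(np.float32).mean(2)
def m(A,B,x0,y0,x1,y1,k=8):
    r=lambda i:cv2.resize(i,None,fx=k,fy=k,interpolation=cv2.INTER_CUBIC)
    M=cv2.matchTemplate(r(B[y0-8:y1+8,x0-8:x1+8]),r(A[y0:y1,x0:x1]),cv2.TM_CCOEFF_NORMED);_,v,_,l=cv2.minMaxLoc(M);return l[0]/k-8,l[1]/k-8,round(v,3)
print('stylus vs start',m(a,g,247,153,261,182),'top',m(a,g,248,154,258,164),'low',m(a,g,248,170,260,182))
s8=load('s8')['frame'].astype(np.float32).mean(2)
print('rockers vs s8',m(s8,g,268,260,286,290),'lid',m(load('s6')['frame'].astype(np.float32).mean(2),g,305,208,322,250))
for n,b in dict(screwdriver=(200,185,232,237),strip=(200,250,222,284),pliers=(196,322,240,390),tape=(298,350,328,402),rail=(222,154,244,168),nut=(320,222,336,236)).items(): print(n,m(a,g,*b))
cv2.imwrite('pics/c13.png',f['frame'][:,:,::-1])
```

```text
{'clock': 17.1167, 'qpos': array([-0.50853989,  0.46052706, -0.13848196,  1.77927817,  0.07773142,
        0.90829066, -2.39272478]), 'qd': array([-0.00027787,  0.01095398,  0.00120752,  0.00069916,  0.00036488,
        0.00084471, -0.00042197]), 'joint_efforts': array([ 8.12304765e-02, -8.56823874e+01, -1.68440128e-01, -3.46299756e+01,
        1.19459993e-02,  3.45513714e-02,  4.04914375e-03]), 'position': array([0.49554186, 0.27397124, 0.21949222]), 'tool_rot': array([-1.57175064e+00, -7.62237583e-04, -1.71202675e+00]), 'force': array([ 0.35055581,  0.15008349, -0.09483728]), 'moment': array([ 0.01027308, -0.01038726, -0.02826293]), 'grip_width': 0.05008446230182931}
stylus vs start (0.25, -0.125, 0.995) top (0.375, -0.125, 0.993) low (0.125, -0.25, 0.988)
rockers vs s8 (0.0, 0.0, 0.999) lid (0.0, -0.125, 0.887)
screwdriver (0.0, 0.0, 0.957)
strip (0.5, -0.25, 0.343)
pliers (0.0, 0.0, 0.995)
tape (0.0, -0.25, 0.94)
rail (0.0, 0.0, 1.0)
nut (0.125, 0.125, 0.957)
```

Run:
```python
from workcell import workorder
print(workorder.job_done())
```

```text
the job is handed in; nothing more can be done
None
```

I opened the lid, tipped the odd rocker with the stylus, put the stylus back in its hole and handed the job in at about 17 s. The hand-in reports no verdict, so the results below are my own checks.

- **Lid:** I pressed the catch and followed the lid up its arc with the closed fingers, planned at about 0.9 rad/s or less. I did not measure its actual speed. The first picture of the rise showed the lid resting on the finger. From about 45 degrees on, the contact force was lost in the sensor noise. The lid ended upright and had not moved in the last picture.
- **Rocker:** The odd one was at the end of the row on the robot's right. I pressed its raised front end with the stylus tip until it bottomed. The force reached 18 N, well above the 1.3 N needed. The close-up afterwards showed all five lying alike, and the final picture matched it at 0.999.
- **Stylus:** It had swung slightly in the grip during the press, so I moved the tip back over the middle hole before lowering it. It went in without resistance. After release it stood within 0.4 pixel (about 1 mm) of where it started.
- **Robot:** The gripper ended open, about 8 cm above the stylus top by the readings, with contact force near zero.
- **Things lying around:** The screwdriver, pliers, tape measure, rail and nut were unmoved. The terminal strip gave only a weak match (0.34). I put that down to changed shadow, because it sat in its place in an earlier picture and the arm did not go near it, but I did not confirm it in the final picture. The viewer's 12-picture limit was used up by then.

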